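# Transfer the cutters to the set-up block in reverse order

## Robot

A 6-joint arm with a two-finger parallel gripper is mounted at the origin on a cart in front of the work surface, level with it; the furniture and walls round the work are solid. World frame = base frame: x ahead of the robot, y to its left, z up, the work surface at z = 0. Lengths are in m, angles in rad, forces in N, time in s.
With the tool pointing down it reaches from about 0.35 to 0.975 m from the base axis. Payload 7.1 kg.
Tool frame: the origin (TCP) lies on the mounting face of the last link; the fingertips stand 182 mm ahead of it and the grasp point (between the pads) lies 163 mm ahead of it (env.hold_point_z is the distance from the TCP to the grasp point, in m); z points along the fingers, y is the line along which they close (so a half turn about z gives the same grasp; the last joint's range is limited). The gripper opens to 88 mm and grips with 3 to 60 N. Pads are 20 mm wide; open, the fingers measure 115 mm over their backs; the gripper's body (75 mm by 178 mm) begins 61 mm behind the grasp point.
Start: joints at [-1.335, 0.423, 1.63, -0, 1.089, -0.019], TCP at [0.158, -0.605, 0.405] pointing down, gripper open.
Joint ranges: [-3, 3], [-0.9, 2.11], [0.09, 2.58], [-1.31, 4.45], [0.11, 2.69], [-2.54, 2.54]. Speed limits (rad/s): [2.39, 2.39, 3.01, 3.14, 3.14, 3.14].

## Interface

Orientations are given as a 3x3 rotation matrix whose columns are the frame's x, y, z axes.
In Python, from rig import env gives the robot as it stands.
- The arm moves only by the tool carry_out, never from a script. Its argument "rows" is a list that holds one entry, the list of rows, each a list of 7 numbers: the shift along the world's x, y, z normalised to -1 to 1, where 1 is 15 cm, then the turn, a rotation vector about the world's x, y, z normalised to -1 to 1, where 1 is 90 degrees, then the closure, from -1 (fully open) to 1 (shut). In form: [[[tx, ty, tz, ax, ay, az, fingers], ...]]. A call has 1 to 5 rows; each row is the pose to reach, as a shift and turn from the pose commanded when the call began; what a row does not reach only later rows make up. A row lasts 1/8 s, in which the tool goes at most 62.5 mm and 10.7 degrees, less where a joint would pass 70% of its speed; a pose out of reach is approached as far as the arm can. A call with a number of a shift or a turn outside -1 to 1 is refused whole. A call with a gripper value outside its range is refused whole. The fingers move at their own pace and stop on an object; "grip_force" is the grip in N (left out, the last holds). Time passes only in rows, so rows that repeat a pose let the fingers close. It gives the time, the measured TCP pose, the force, the opening and the grip force at its end, in the units of the state.
- env.read_state(): the state, without advancing time (a new reading comes with each control period).
- env.read_camera(name): name is "scene" or "side" or "wrist"; returns a dict with "image" (420x560x3 uint8, red, green, blue), "depth" (420x560 float32, m along the optical axis (not along the pixel's ray), 0 where there is no reading), "camera_matrix" (3x3 intrinsics, pixels), "rvec" (rotation vector, rad) and "tvec" (3), from world to camera coordinates, as OpenCV has them; the wrist camera has in their place "tool_from_camera" (4x4, takes a point from camera to tool coordinates, whose origin is the TCP and whose axes are the flange's). Camera axes: x right, y down, z forward; pixel columns grow to the right and rows downward; lengths in m; the calibration is good to about 2 mm. A picture is of the moment at which its call begins: read the wrist's pose just before it.
- env.close_job(): hands the job in; it is judged then, once.
The state is a dict: "time_s": time; "qpos": joint angles; "qvel": joint speeds; "joint_efforts": joint torques, N m; "eef_pos": TCP position; "tcp_rot": TCP orientation; "wrist_force": force on the tool from outside, world axes, zero at the start; "moment": the same for the moment, N m; "grip_width": opening from 0.0 (shut) to 1.0 (fully open); "grip_force": force on a finger pad.
Only numpy, scipy, OpenCV 4.12 (cv2) and the standard library are available. Lean on these libraries where they do the work, as an engineer would, in place of code of your own. Each camera call takes 0.05 s, during which the arm holds its last target. There are 200 camera calls.

## Task

Move the four cutters from their holders on the dark storage rail into the four wells of the pale set-up block, in reverse order: seen from the robot, the cutter at the left end of the rail goes into the right-end well, the next one into the next well, and so on. Stand each upright on its head on the floor of its well, shank up, and leave them all released and at rest; do not let any cutter fall over on the way.

Things in the scene. Friction and masses are not known exactly. Their poses are not given: they have to be found in the camera images.
- wide_bit: wide saw-tooth boring bit: dark disc head 42 mm across and 14 mm high with many bright teeth round the rim; 88 mm tall in all. Loose steel, about 0.11 kg, standing on the flat face of its head with a round bright shank 12 mm across pointing straight up from the head to the top. Origin at the centre of the underside of the head, z up along the shank.
- small_bit: small boring bit: dark disc head 28 mm across and 12 mm high; 80 mm tall in all. Loose steel, about 0.11 kg, standing on the flat face of its head with a round bright shank 12 mm across pointing straight up from the head to the top. Origin at the centre of the underside of the head, z up along the shank.
- plug_cutter: plug cutter: bright straight barrel head 24 mm across and 32 mm high; 92 mm tall in all. Loose steel, about 0.11 kg, standing on the flat face of its head with a round bright shank 12 mm across pointing straight up from the head to the top. Origin at the centre of the underside of the head, z up along the shank.
- bevel_cutter: bevel cutter: dark conical head 36 mm across at its foot, narrowing to 18 mm at 20 mm height; 84 mm tall in all. Loose steel, about 0.11 kg, standing on the flat face of its head with a round bright shank 12 mm across pointing straight up from the head to the top. Origin at the centre of the underside of the head, z up along the shank.
- wide_bit_holder: fixed wooden holder on the storage rail in which the wide bit stands at the start: 62 x 54 x 14 mm (x, y, z) with a round recess 44 mm across and 8 mm deep, its floor 6 mm above the holder's underside. It stays where it is. Origin at the centre of its underside, axes parallel to those of the rail.
- small_bit_holder: fixed wooden holder on the storage rail in which the small bit stands at the start: 62 x 54 x 14 mm (x, y, z) with a round recess 30 mm across and 8 mm deep, its floor 6 mm above the holder's underside. It stays where it is. Origin at the centre of its underside, axes parallel to those of the rail.
- plug_cutter_holder: fixed wooden holder on the storage rail in which the plug cutter stands at the start: 62 x 54 x 14 mm (x, y, z) with a round recess 26 mm across and 8 mm deep, its floor 6 mm above the holder's underside. It stays where it is. Origin at the centre of its underside, axes parallel to those of the rail.
- bevel_cutter_holder: fixed wooden holder on the storage rail in which the bevel cutter stands at the start: 62 x 54 x 14 mm (x, y, z) with a round recess 38 mm across and 8 mm deep, its floor 6 mm above the holder's underside. It stays where it is. Origin at the centre of its underside, axes parallel to those of the rail.
- storage_rail: fixed dark wooden board, 74 x 246 mm, 8 mm thick, that carries the four holders in one row along its y axis, at y = +84, +28, -28 and -84 mm; which holder stands at which place differs from start to start. Origin: centre of its underside, z up, +y the left end of the row as the robot sees it.
- setup_block: fixed pale wooden block, 72 x 236 x 20 mm, with four equal round wells in a row along its y axis, at x = 0 and y = +84, +28, -28 and -84 mm; each well is 50 mm across and 10 mm deep, its floor 10 mm above the block's underside. Beyond the rail or nearer than it. Origin: centre of its underside, z up, +y the left end of the row as the robot sees it.
There are look-alikes about, which are no part of the job. What is shaped like the wide_bit but pink, red or turquoise is not meant.

How it is judged:
At the end, for the whole second after the job is handed in: each cutter stands in the well that mirrors its holder's place on the rail (left end to right end and so on), within 14 mm of the well's centre in the block's x and y and within 3 mm of the well floor in height, upright within 0.08 rad, released and at rest (((y of wide_bit_holder in the frame of storage_rail between 0.064 and 0.104 m and y of wide_bit in the frame of setup_block between -0.098 and -0.07 m) or (y of wide_bit_holder in the frame of storage_rail between 0.008 and 0.048 m and y of wide_bit in the frame of setup_block between -0.042 and -0.014 m) or (y of wide_bit_holder in the frame of storage_rail between -0.048 and -0.008 m and y of wide_bit in the frame of setup_block between 0.014 and 0.042 m) or (y of wide_bit_holder in the frame of storage_rail between -0.104 and -0.064 m and y of wide_bit in the frame of setup_block between 0.07 and 0.098 m)) and x of wide_bit in the frame of setup_block between -0.014 and 0.014 m and z of wide_bit in the frame of setup_block between 0.007 and 0.013 m and angle between each of wide_bit, small_bit, plug_cutter, bevel_cutter's own z axis and vertical below 0.08 rad and linear speed of each of wide_bit, small_bit, plug_cutter, bevel_cutter below 0.02 m/s and angular speed of each of wide_bit, small_bit, plug_cutter, bevel_cutter below 0.3 rad/s and contact force between the fingers and wide_bit below 0.05 N and ((y of small_bit_holder in the frame of storage_rail between 0.064 and 0.104 m and y of small_bit in the frame of setup_block between -0.098 and -0.07 m) or (y of small_bit_holder in the frame of storage_rail between 0.008 and 0.048 m and y of small_bit in the frame of setup_block between -0.042 and -0.014 m) or (y of small_bit_holder in the frame of storage_rail between -0.048 and -0.008 m and y of small_bit in the frame of setup_block between 0.014 and 0.042 m) or (y of small_bit_holder in the frame of storage_rail between -0.104 and -0.064 m and y of small_bit in the frame of setup_block between 0.07 and 0.098 m)) and x of small_bit in the frame of setup_block between -0.014 and 0.014 m and z of small_bit in the frame of setup_block between 0.007 and 0.013 m and contact force between the fingers and small_bit below 0.05 N and ((y of plug_cutter_holder in the frame of storage_rail between 0.064 and 0.104 m and y of plug_cutter in the frame of setup_block between -0.098 and -0.07 m) or (y of plug_cutter_holder in the frame of storage_rail between 0.008 and 0.048 m and y of plug_cutter in the frame of setup_block between -0.042 and -0.014 m) or (y of plug_cutter_holder in the frame of storage_rail between -0.048 and -0.008 m and y of plug_cutter in the frame of setup_block between 0.014 and 0.042 m) or (y of plug_cutter_holder in the frame of storage_rail between -0.104 and -0.064 m and y of plug_cutter in the frame of setup_block between 0.07 and 0.098 m)) and x of plug_cutter in the frame of setup_block between -0.014 and 0.014 m and z of plug_cutter in the frame of setup_block between 0.007 and 0.013 m and contact force between the fingers and plug_cutter below 0.05 N and ((y of bevel_cutter_holder in the frame of storage_rail between 0.064 and 0.104 m and y of bevel_cutter in the frame of setup_block between -0.098 and -0.07 m) or (y of bevel_cutter_holder in the frame of storage_rail between 0.008 and 0.048 m and y of bevel_cutter in the frame of setup_block between -0.042 and -0.014 m) or (y of bevel_cutter_holder in the frame of storage_rail between -0.048 and -0.008 m and y of bevel_cutter in the frame of setup_block between 0.014 and 0.042 m) or (y of bevel_cutter_holder in the frame of storage_rail between -0.104 and -0.064 m and y of bevel_cutter in the frame of setup_block between 0.07 and 0.098 m)) and x of bevel_cutter in the frame of setup_block between -0.014 and 0.014 m and z of bevel_cutter in the frame of setup_block between 0.007 and 0.013 m and contact force between the fingers and bevel_cutter below 0.05 N); the robot touches nothing.
It fails at once if a cutter falls over (leans more than 0.6 rad) (angle between any of wide_bit, small_bit, plug_cutter, bevel_cutter's own z axis and vertical above 0.6 rad).
It also fails if it takes over 83 s, if anything falls off the work surface, if the arm or the gripper's body presses on something with over 40 N, if the wrist force passes 120 N, or if a joint passes its speed limit or range.

## Working session

There is one attempt and no reset: what is moved stays moved. The work goes in short steps, Python scripts to look and compute and a tool call to move; the robot and the scene stay as the last step left them, time stands still between calls to the robot, and variables do not carry over. Pictures are saved under pics/ and viewed, at most 14 in all, crops included, and the job is handed in when it is done.

Besides the shell and the picture viewer there is one more tool, called after "Emit:" by a JSON object that holds its "api" and its "payload", one argument or row to a line. carry_out: Moves the arm, as the interface text tells. Its arguments: {"type":"object","properties":{"rows":{"type":"array"},"grip_force":{"type":"number"}},"required":["rows"]}

```bash
ls && mkdir -p pics && cat > h.py <<'E'
import numpy as np, cv2
from rig import env
def cam(n):
    s=env.read_state(); c=env.read_camera(n)
    K=np.array(c["camera_matrix"])
    if n=="wrist":
        T=np.eye(4);T[:3,:3]=np.array(s["tcp_rot"]).reshape(3,3);T[:3,3]=s["eef_pos"]
        M=T@np.array(c["tool_from_camera"])
    else:
        R=cv2.Rodrigues(np.array(c["rvec"],float))[0];M=np.eye(4)
        M[:3,:3]=R.T;M[:3,3]=-R.T@np.array(c["tvec"]).ravel()
    return c["image"],c["depth"],K,M
def cloud(d,K,M):
    v,u=np.indices(d.shape)
    p=np.stack([(u-K[0,2])*d/K[0,0],(v-K[1,2])*d/K[1,1],d],-1)
    return p@M[:3,:3].T+M[:3,3]
def ray(u,v,z,K,M):
    r=M[:3,:3]@np.array([(u-K[0,2])/K[0,0],(v-K[1,2])/K[1,1],1]);o=M[:3,3]
    return o+r*(z-o[2])/r[2]
def save(n,im): cv2.imwrite("pics/"+n+".png",im[...,::-1])
E
python3 - <<'E'
from h import *
for n in("scene","side"):
    im,d,K,M=cam(n); save(n,im); print(n,M.round(3),K[0,0])
print(env.read_state())
E
```

```text
pics
scene [[ 0.883 -0.245  0.401  0.202]
 [-0.47  -0.432  0.77  -0.932]
 [-0.015 -0.868 -0.496  0.484]
 [ 0.     0.     0.     1.   ]] 451.78639814623824
side [[ 0.066 -0.392  0.918 -0.249]
 [-0.998 -0.013  0.067 -0.34 ]
 [-0.015 -0.92  -0.392  0.379]
 [ 0.     0.     0.     1.   ]] 402.4201321169301
{'time_s': 0.1, 'qpos': array([-1.33500045e+00,  4.23757205e-01,  1.63064002e+00, -2.16228573e-05,
        1.08863925e+00, -1.90139069e-02]), 'qvel': array([ 1.25002475e-04, -1.76231844e-03, -2.12700494e-03,  1.78306578e-07,
        2.74344815e-04, -1.85398947e-03]), 'joint_efforts': array([-1.61640135e-03, -5.45615244e+01, -2.74324143e+01,  6.43585646e-02,
        1.87732227e-02, -1.08706533e-05]), 'eef_pos': array([ 0.15748905, -0.60455198,  0.40397338]), 'tcp_rot': array([[ 9.67708730e-01,  2.52070798e-01, -3.55927037e-04],
       [ 2.52071049e-01, -9.67707718e-01,  1.39938626e-03],
       [ 8.31106979e-06, -1.44391720e-03, -9.99998958e-01]]), 'wrist_force': array([-0.42969812,  0.06974107,  0.166513  ]), 'moment': array([-0.00358776,  0.01665827, -0.01419594]), 'grip_force': 0.0, 'grip_width': 0.9999470709557364}
```

View pics/scene.png

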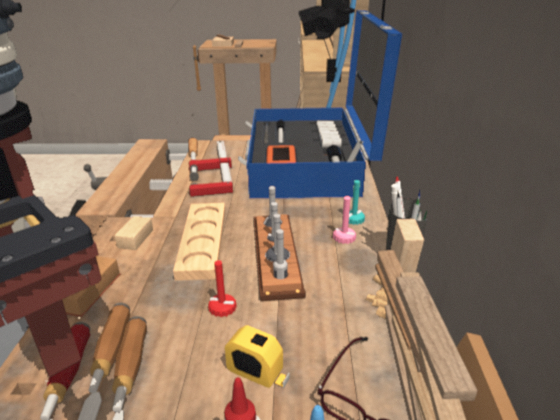

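View pics/side.png

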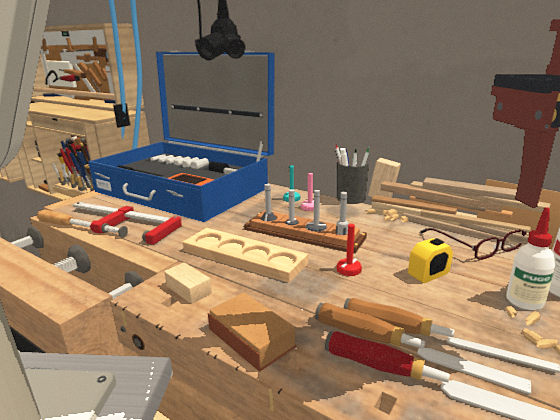

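The scene view shows the pale block at about (200,240), nearer than the dark rail at (278,255). In the side view the four cutters' shank tops are at about (267,187), (291,190), (317,193) and (343,196). The red, pink and turquoise look-alikes stand apart. Next I'll measure these from the depth clouds.

```bash
python3 - <<'E'
from h import *
for n in("scene","side"):
    im,d,K,M=cam(n); P=cloud(d,K,M)
    hsv=cv2.cvtColor(im,cv2.COLOR_RGB2HSV)
    ok=(d>0)
    reg=ok&(abs(P[...,2]-.02)<.005)&(P[...,0]>.3)&(P[...,0]<.85)&(abs(P[...,1]+.1)<.4)
    # blobs above 6cm with low saturation (steel shanks)
    m=(ok&(P[...,2]>.06)&(P[...,2]<.115)&(P[...,0]>.3)&(P[...,0]<.9)&(P[...,1]>-.5)&(P[...,1]<.4)).astype(np.uint8)
    k,l,st,_=cv2.connectedComponentsWithStats(m)
    for i in range(1,k):
        if st[i,4]>25:
            q=P[l==i]; print(n,st[i],np.median(q,0).round(4),"ztop",q[:,2].max().round(3),im[l==i].mean(0).round())
    m=(reg&(hsv[...,2]>90)).astype(np.uint8)
    k,l,st,_=cv2.connectedComponentsWithStats(m)
    for i in range(1,k):
        if st[i,4]>400:
            q=P[l==i]; r=cv2.minAreaRect(q[:,:2].astype(np.float32)*1000); print(n,"flat",st[i],r,q[:,2].mean().round(4),im[l==i].mean(0).round())
im,d,K,M=cam("side"); save("side2",cv2.resize(im[160:290,170:380],None,fx=3.8,fy=3.8,interpolation=cv2.INTER_CUBIC))
E
```

```text
scene [ 245  108  138   67 3752] [ 0.757  -0.1054  0.0727] ztop 0.115 [ 80.  89. 116.]
scene [ 386  133   46  120 1895] [ 0.7378 -0.4141  0.0919] ztop 0.115 [94. 87. 80.]
scene [238 156   8   8  37] [ 0.5788 -0.0308  0.0671] ztop 0.073 [188. 174. 160.]
scene [353 180   7  15  91] [ 0.7119 -0.293   0.0772] ztop 0.09 [ 61. 140. 136.]
scene [269 186  15  72 526] [ 0.4989 -0.3549  0.0868] ztop 0.108 [152. 144. 138.]
scene [343 196   7  17 103] [ 0.6544 -0.3401  0.0764] ztop 0.09 [209. 127. 143.]
scene [377 250  10  11  30] [ 0.6043 -0.4973  0.082 ] ztop 0.083 [146. 118.  94.]
scene [214 260   9  20 152] [ 0.3721 -0.4126  0.0775] ztop 0.09 [194.  68.  59.]
scene flat [189 140  44  52 766] ((546.4284057617188, 98.7195816040039), (304.81109619140625, 107.08043670654297), 71.30604553222656) 0.0197 [193. 120. 114.]
scene flat [ 173  203   52   71 1687] ((411.519775390625, -213.41976928710938), (241.6190185546875, 72.51570129394531), 64.20051574707031) 0.0198 [245. 212. 156.]
scene flat [ 254  214   47   75 1672] ((514.97998046875, -322.00640869140625), (234.19137573242188, 65.4829330444336), 
[... 794 characters left out ...]
 117] [ 0.3698 -0.4075  0.0766] ztop 0.088 [180.  45.  39.]
side flat [149 180 119  36 461] ((654.4456176757812, -114.15049743652344), (149.92984008789062, 313.0316467285156), 27.7125244140625) 0.0199 [ 35.  69. 114.]
side flat [  37  202  145   37 1295] ((547.2767944335938, 111.50945281982422), (325.038330078125, 110.99083709716797), 72.19747924804688) 0.0197 [203. 127. 112.]
side flat [ 251  210   97   33 1084] ((514.179931640625, -320.537109375), (216.3297882080078, 65.54035949707031), 65.92292785644531) 0.0208 [181. 121.  77.]
side flat [ 183  228  126   47 1722] ((411.55706787109375, -212.98623657226562), (239.61968994140625, 75.98902893066406), 63.80008316040039) 0.019 [240. 213. 149.]
```

View pics/side2.png

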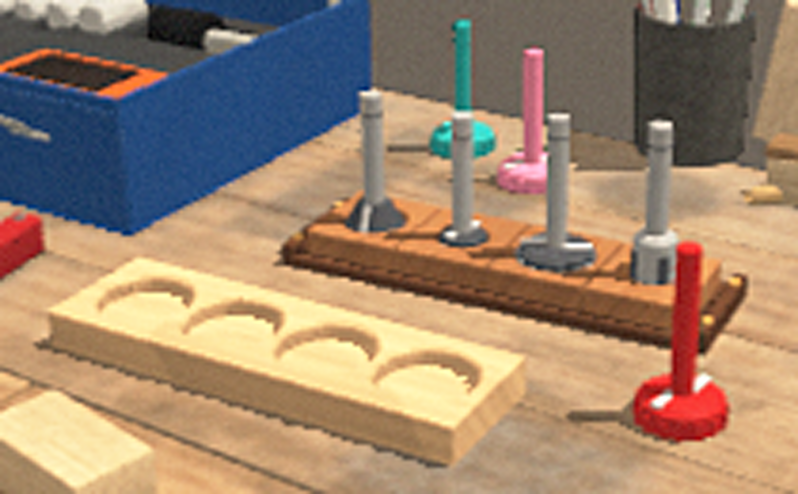

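Left to right, the rail holds bevel, small, wide and plug. So left to right in the block the order becomes plug, wide, small, bevel. I'll move over both for a top view.

Emit:
{"api": "carry_out", "payload": {
  "rows": [
    [[0.95,1,0.1,0,0,0.3,-1],[0.95,1,0.1,0,0,0.58,-1],[0.95,1,0.1,0,0,0.58,-1],[0.95,1,0.1,0,0,0.58,-1],[0.95,1,0.1,0,0,0.58,-1]]
  ],
  "grip_force": 25
}}

```text
time_s: 0.88
eef_pos: [0.3013, -0.4534, 0.4199]
tcp_rot: [[0.386, 0.922, 0.0], [0.922, -0.386, -0.0], [0.0, 0.0, -1.0]]
wrist_force: [0.2, 0.6, -0.7]
grip_width: 0.998
grip_force: 0.0
```

Emit:
{"api": "carry_out", "payload": {
  "rows": [
    [[0.4,1,0,0,0,0,-1],[0.8,1,0,0,0,0,-1],[0.8,1,0,0,0,0,-1],[0.8,1,0,0,0,0,-1],[0.8,1,0,0,0,0,-1]]
  ]
}}

```text
time_s: 1.5
eef_pos: [0.4202, -0.3045, 0.4196]
tcp_rot: [[0.392, 0.92, -0.0], [0.92, -0.392, -0.0], [-0.0, -0.0, -1.0]]
wrist_force: [0.1, 0.2, -0.7]
grip_width: 0.999
grip_force: 0.0
```

```bash
python3 - <<'E'
from h import *
im,d,K,M=cam("wrist"); save("w1",im); s=env.read_state(); print(M.round(3),K,s["eef_pos"],s["tcp_rot"],s["qpos"],s["time_s"])
E
```

```text
[[ 0.92  -0.376 -0.115  0.453]
 [-0.393 -0.88  -0.267 -0.231]
 [-0.001  0.291 -0.957  0.399]
 [ 0.     0.     0.     1.   ]] [[325.70562856   0.         280.62150384]
 [  0.         325.70562856 213.03052008]
 [  0.           0.           1.        ]] [ 0.41970148 -0.30511237  0.41957311] [[ 3.93675011e-01  9.19249558e-01 -4.86235364e-04]
 [ 9.19249640e-01 -3.93675104e-01 -1.07229068e-04]
 [-2.89989031e-04 -4.04758279e-04 -9.99999876e-01]] [-6.51443572e-01  2.48906931e-01  1.84906769e+00 -4.39720780e-04
  1.04393972e+00 -2.46596310e-01] 1.55
```

View pics/w1.png

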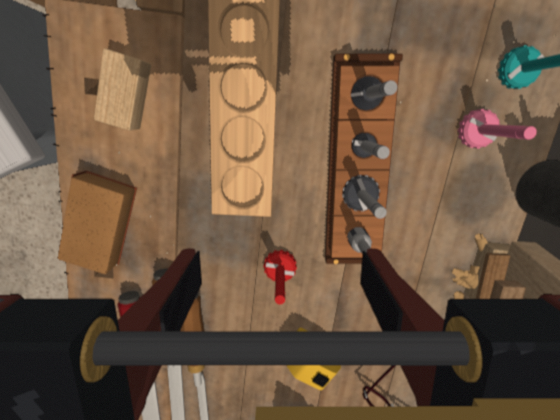

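The wrist view shows shank tops near (390,88), (383,153), (380,212) and the plug at about (358,238). The wells are at (243,25), (243,87), (242,138) and (242,186). Next I'll measure both.

```bash
cat > meas.py <<'E'
from h import *
im,d,K,M=cam("wrist"); P=cloud(d,K,M)
near=(d>0)&(abs(P[...,0]-.512)<.08)&(abs(P[...,1]+.325)<.12)
for n,zt,xy in(("bevel",.098,(.547,-.248)),("small",.094,(.526,-.298)),("wide",.102,(.504,-.350)),("plug",.106,(.482,-.4015))):
    g=near&(np.hypot(P[...,0]-xy[0],P[...,1]-xy[1])<.02)
    m=g&(P[...,2]>zt-.004); v,u=np.nonzero(m)
    s=P[g&(P[...,2]>.055)]
    if len(u)>8: print(n,len(u),(u.mean().round(),v.mean().round()),"cap ray",ray(u.mean(),v.mean(),zt,K,M).round(4),"cap z",P[m][:,2].mean().round(4),"bbox mid",((s.min(0)+s.max(0))/2).round(4))
b=(abs(P[...,2]-.02)<.004)&(np.hypot(P[...,0]-.4115,P[...,1]+.213)<.14)&(im[...,2]>70)&(im[...,0]>150)
print("block top",cv2.minAreaRect(P[b][:,:2].astype(np.float32)*1000),P[b][:,2].mean())
a=np.radians(64);e=np.array([np.cos(a),np.sin(a)])
for k in(84,28,-28,-84):
    c=np.array([.4115,-.2132])+e*k/1000
    f=(np.hypot(P[...,0]-c[0],P[...,1]-c[1])<.033)&(P[...,2]<.014)&(P[...,2]>.005)
    q=P[f][:,:2]
    if len(q)>30: print("well",k,c.round(4),len(q),q.mean(0).round(4),cv2.minEnclosingCircle(q.astype(np.float32)*1000),P[f][:,2].mean().round(4))
r=near&(abs(P[...,2]-.022)<.004)
print("holders",cv2.minAreaRect(P[r][:,:2].astype(np.float32)*1000),P[r][:,2].mean())
E
python3 meas.py
```

```text
bevel 165 (np.float64(390.0), np.float64(86.0)) cap ray [ 0.5482 -0.2477  0.098 ] cap z 0.0976 bbox mid [ 0.5485 -0.2478  0.0773]
small 137 (np.float64(383.0), np.float64(151.0)) cap ray [ 0.5265 -0.299   0.094 ] cap z 0.0936 bbox mid [ 0.5267 -0.2992  0.0757]
wide 129 (np.float64(380.0), np.float64(211.0)) cap ray [ 0.5045 -0.35    0.102 ] cap z 0.1013 bbox mid [ 0.5049 -0.3505  0.0793]
block top ((411.950927734375, -217.10147094726562), (229.50205993652344, 71.9690933227539), 64.22355651855469) 0.019724126050275025
well 84 [ 0.4483 -0.1377] 1941 [ 0.4499 -0.1371] ((447.5336608886719, -141.5402069091797), 29.21492576599121) 0.0101
well 28 [ 0.4238 -0.188 ] 1706 [ 0.4253 -0.1881] ((424.6236267089844, -188.43878173828125), 32.96511459350586) 0.01
well -28 [ 0.3992 -0.2384] 1487 [ 0.4008 -0.2387] ((402.15338134765625, -235.146728515625), 29.1092472076416) 0.0099
well -84 [ 0.3747 -0.2887] 1299 [ 0.3761 -0.2898] ((377.88800048828125, -285.8404541015625), 29.19801902770996) 0.0099
holders ((476.0943603515625, -308.82879638671875), (221.67462158203125, 151.9989013671875), 67.83209228515625) 0.021739581219402497
```

Emit:
{"api": "carry_out", "payload": {
  "rows": [
    [[0.43,0.19,-0.1,0,0,0,-1],[0.857,0.383,-0.33,0,0,0,-1],[0.857,0.383,-0.33,0,0,0,-1],[0.857,0.383,-0.33,0,0,0,-1],[0.857,0.383,-0.33,0,0,0,-1]]
  ]
}}

```text
time_s: 2.22
eef_pos: [0.5474, -0.2484, 0.3706]
tcp_rot: [[0.395, 0.919, -0.0], [0.919, -0.395, -0.0], [-0.0, -0.0, -1.0]]
wrist_force: [-0.5, -0.1, -0.3]
grip_width: 1.001
grip_force: 0.0
```

```bash
sed -i 's/n,zt,xy in(/n,zt,xy in(/' meas.py && python3 meas.py; python3 -c "
from h import *
s=env.read_state();print(s['eef_pos'],s['tcp_rot'][:,2]);im,d,K,M=cam('wrist');save('w2',im)"
```

```text
bevel 732 (np.float64(279.0), np.float64(369.0)) cap ray [ 0.4876 -0.3861  0.098 ] cap z 0.2511 bbox mid [ 0.5528 -0.2411  0.1766]
small 146 (np.float64(281.0), np.float64(275.0)) cap ray [ 0.5275 -0.2983  0.094 ] cap z 0.0934 bbox mid [ 0.5271 -0.2991  0.0755]
wide 28 (np.float64(281.0), np.float64(330.0)) cap ray [ 0.5077 -0.345   0.102 ] cap z 0.1002 bbox mid [ 0.5053 -0.3487  0.0786]
plug 123 (np.float64(281.0), np.float64(388.0)) cap ray [ 0.4841 -0.4004  0.106 ] cap z 0.1052 bbox mid [ 0.4831 -0.4018  0.0923]
block top ((407.94281005859375, -205.89053344726562), (207.789306640625, 205.57565307617188), 15.847904205322266) 0.019656759329727345
well 84 [ 0.4483 -0.1377] 1915 [ 0.448  -0.1375] ((446.4862365722656, -141.3729248046875), 28.860258102416992) 0.0101
well 28 [ 0.4238 -0.188 ] 1673 [ 0.4233 -0.1883] ((425.837890625, -184.71322631835938), 29.09187126159668) 0.01
well -28 [ 0.3992 -0.2384] 1442 [ 0.3985 -0.2394] ((401.8402099609375, -235.35122680664062), 29.35430908203125) 0.0099
well -84 [ 0.3747 -0.2887] 572 [ 0.3702 -0.2792] ((374.02886962890625, -279.90447998046875), 27.24282455444336) 0.0099
holders ((480.2174072265625, -294.76776123046875), (194.64283752441406, 151.62611389160156), 66.91226196289062) 0.021614521409159294
[ 0.54740696 -0.24847067  0.37085079] [ 1.10752209e-04 -3.92264626e-04 -9.99999917e-01]
```

View pics/w2.png

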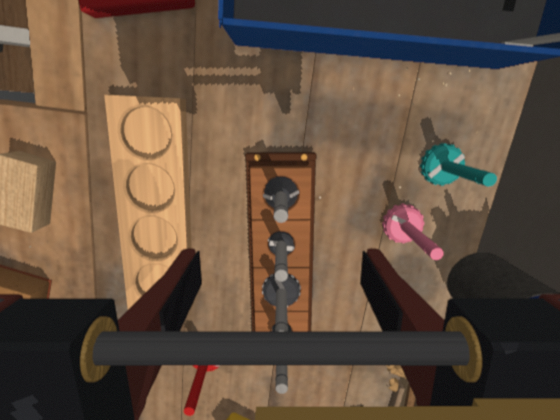

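The wrist view shows the cutters lined up midway between the fingers (column 281), with the bevel's shank top at (281,215). Descend and grip it.

Emit:
{"api": "carry_out", "payload": {
  "rows": [
    [[0.005,0.005,-0.3,0,0,0,-1],[0.005,0.005,-0.6,0,0,0,-1],[0.005,0.005,-0.8,0,0,0,-0.5],[0.005,0.005,-0.893,0,0,0,-0.3],[0.005,0.005,-0.893,0,0,0,0]]
  ]
}}

```text
time_s: 2.95
eef_pos: [0.549, -0.247, 0.2363]
tcp_rot: [[0.395, 0.919, -0.001], [0.919, -0.395, 0.0], [-0.0, -0.001, -1.0]]
wrist_force: [0.3, 0.1, 0.2]
grip_width: 0.703
grip_force: 0.0
```

Emit:
{"api": "carry_out", "payload": {
  "rows": [
    [[0,0,0,0,0,0,0.4],[0,0,0,0,0,0,0.7],[0,0,0,0,0,0,1],[0,0,0,0,0,0,1],[0,0,0,0,0,0,1]]
  ],
  "grip_force": 25
}}

```text
time_s: 3.58
eef_pos: [0.5493, -0.2465, 0.2363]
tcp_rot: [[0.394, 0.919, -0.0], [0.919, -0.394, 0.0], [0.0, -0.0, -1.0]]
wrist_force: [3.7, -1.1, -2.5]
grip_width: 0.133
grip_force: 25.3
```

Emit:
{"api": "carry_out", "payload": {
  "rows": [
    [[0,0,0.1,0,0,0,1],[0,0,0.3,0,0,0,1],[0,0,0.6,0,0,0,1],[0,0,0.8,0,0,0,1],[0,0,0.8,0,0,0,1]]
  ]
}}

```text
time_s: 4.2
eef_pos: [0.55, -0.2469, 0.3594]
tcp_rot: [[0.394, 0.919, 0.005], [0.919, -0.394, -0.002], [-0.0, 0.006, -1.0]]
wrist_force: [0.9, 0.1, -1.7]
grip_width: 0.131
grip_force: 25.0
```

Emit:
{"api": "carry_out", "payload": {
  "rows": [
    [[-0.15,-0.03,0,0,0,0,1],[-0.4,-0.1,0,0,0,0,1],[-0.7,-0.17,0,0,0,0,1],[-0.9,-0.25,0,0,0,0,1],[-1,-0.28,0,0,0,0,1]]
  ]
}}

```text
time_s: 4.82
eef_pos: [0.3977, -0.2886, 0.3553]
tcp_rot: [[0.395, 0.919, -0.002], [0.919, -0.395, 0.001], [0.001, -0.002, -1.0]]
wrist_force: [0.6, -0.8, -1.3]
grip_width: 0.131
grip_force: 25.0
```

Emit:
{"api": "carry_out", "payload": {
  "rows": [
    [[-0.1,0,-0.1,0,0,0,1],[-0.16,0,-0.3,0,0,0,1],[-0.16,0,-0.4,0,0,0,1],[-0.16,0,-0.4,0,0,0,1],[-0.16,0,-0.4,0,0,0,1]]
  ]
}}

```text
time_s: 5.45
eef_pos: [0.3762, -0.2888, 0.2967]
tcp_rot: [[0.394, 0.919, 0.001], [0.919, -0.394, -0.001], [-0.0, 0.001, -1.0]]
wrist_force: [-0.5, -0.6, -0.6]
grip_width: 0.128
grip_force: 25.0
```

```bash
python3 -c "
from h import *
s=env.read_state();print(s['eef_pos'],s['grip_width'],s['wrist_force'])
im,d,K,M=cam('side');save('s3',cv2.resize(im[130:300,170:400],None,fx=3.4,fy=3.4))"
```

```text
[ 0.37616146 -0.28882166  0.29668581] 0.12771256161044578 [-0.47073223 -0.60653871 -0.63460405]
```

View pics/s3.png

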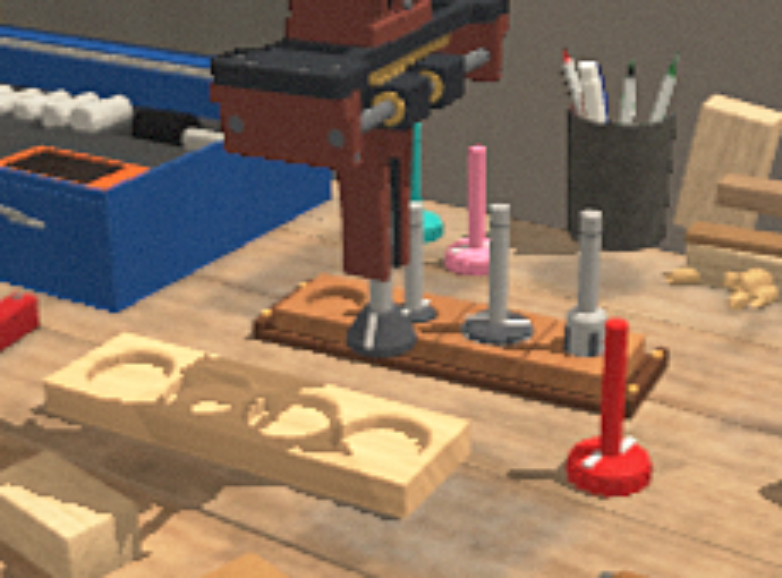

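The bevel cutter hangs upright at (385,330) above the right-end well. Lower it and release.

Emit:
{"api": "carry_out", "payload": {
  "rows": [
    [[-0.005,0,-0.15,0,0,0,1],[-0.005,0,-0.3,0,0,0,1],[-0.005,0,-0.38,0,0,0,1],[-0.005,0,-0.425,0,0,0,1],[-0.005,0,-0.425,0,0,0,1]]
  ]
}}

```text
time_s: 6.12
eef_pos: [0.3748, -0.2887, 0.2326]
tcp_rot: [[0.394, 0.919, 0.0], [0.919, -0.394, -0.0], [-0.0, 0.0, -1.0]]
wrist_force: [-1.1, 0.5, -0.5]
grip_width: 0.127
grip_force: 25.0
```

Emit:
{"api": "carry_out", "payload": {
  "rows": [
    [[0,0,-0.004,0,0,0,1],[0,0,-0.004,0,0,0,0.6],[0,0,-0.004,0,0,0,0.4],[0,0,-0.004,0,0,0,0.2],[0,0,-0.004,0,0,0,0.2]]
  ]
}}

```text
time_s: 6.75
eef_pos: [0.3746, -0.2886, 0.2319]
tcp_rot: [[0.394, 0.919, 0.0], [0.919, -0.394, -0.0], [-0.0, 0.0, -1.0]]
wrist_force: [-0.1, -0.0, 0.4]
grip_width: 0.401
grip_force: 0.0
```

Emit:
{"api": "carry_out", "payload": {
  "rows": [
    [[0,0,0.1,0,0,0,0.2],[0,0,0.4,0,0,0,0.2],[0,0,0.8,0,0,0,0.2],[0,0,0.95,0,0,0,0.2],[0,0,0.95,0,0,0,0.2]]
  ]
}}

```text
time_s: 7.38
eef_pos: [0.3749, -0.2888, 0.3769]
tcp_rot: [[0.394, 0.919, 0.004], [0.919, -0.394, -0.003], [-0.001, 0.005, -1.0]]
wrist_force: [-0.2, -0.0, -1.0]
grip_width: 0.401
grip_force: 0.0
```

```bash
cat > chk.py <<'E'
from h import *
import sys
s=env.read_state();print(s['time_s'],s['eef_pos'].round(4),s['grip_width'].round(3))
im,d,K,M=cam('side');P=cloud(d,K,M)
m=((d>0)&(P[...,2]>.055)&(P[...,2]<.12)&(P[...,0]>.34)&(P[...,0]<.6)&(P[...,1]>-.43)&(P[...,1]<-.1)).astype(np.uint8)
k,l,st,_=cv2.connectedComponentsWithStats(m)
for i in range(1,k):
    if st[i,4]>25: q=P[l==i]; print(st[i],"axis~",(np.median(q,0)+[.0055,0,0]).round(4),"top",q[:,2].max().round(3),"lean dy",(q[q[:,2]>.08][:,1].mean()-q[q[:,2]<.07][:,1].mean()).round(4))
save(sys.argv[1],cv2.resize(im[130:300,170:400],None,fx=3.4,fy=3.4))
E
python3 chk.py s4
```

```text
Traceback (most recent call last):
  File "chk.py", line 3, in <module>
    s=env.read_state();print(s['time_s'],s['eef_pos'].round(4),s['grip_width'].round(3))
                                                               ^^^^^^^^^^^^^^^^^^^^^
AttributeError: 'float' object has no attribute 'round'
```

```bash
sed -i "s/s\['grip_width'\].round(3)/s['grip_width']/" chk.py; python3 chk.py s4
```

```text
7.375 [ 0.3749 -0.2888  0.3769] 0.40126591771520687
[202 181  13  18 169] axis~ [ 0.5874 -0.1089  0.0717] top 0.088 lean dy -0.0006
[289 189   6  20 112] axis~ [ 0.5262 -0.3001  0.0761] top 0.095 lean dy 0.0001
[314 189   6  24 137] axis~ [ 0.5045 -0.3509  0.0804] top 0.102 lean dy 0.0004
[340 192   7  26 157] axis~ [ 0.4822 -0.4015  0.0812] top 0.107 lean dy -0.0006
[279 219   7  24 157] axis~ [ 0.3748 -0.2906  0.0764] top 0.094 lean dy -0.0004
[347 223   8  21 134] axis~ [ 0.375  -0.4075  0.0738] top 0.089 lean dy 0.0005
```

View pics/s4.png

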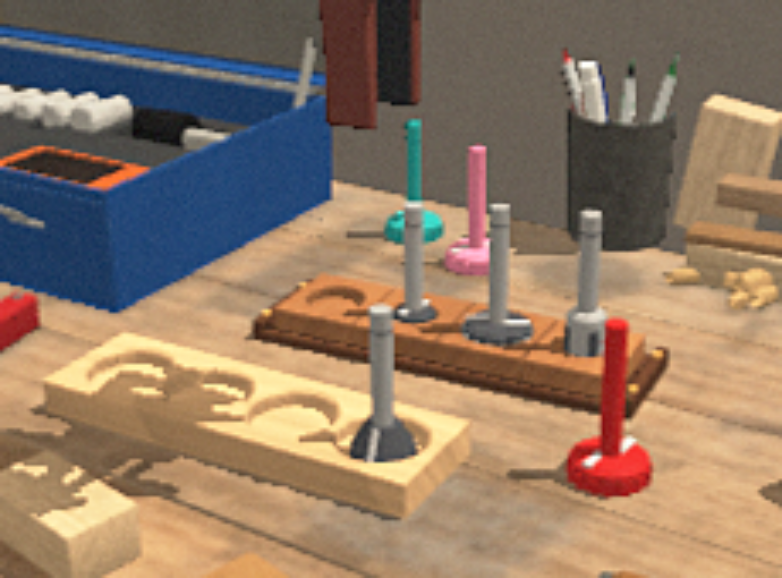

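The bevel cutter stands upright in the right-end well at (383,440). Now the small bit.

Emit:
{"api": "carry_out", "payload": {
  "rows": [
    [[0.4,-0.03,0,0,0,0,-0.2],[0.8,-0.06,0,0,0,0,-0.2],[1,-0.07,0,0,0,0,-0.2],[1,-0.07,-0.1,0,0,0,-0.2],[1,-0.07,-0.1,0,0,0,-0.2]]
  ]
}}

```text
time_s: 8.05
eef_pos: [0.5228, -0.2984, 0.3561]
tcp_rot: [[0.394, 0.919, -0.006], [0.919, -0.394, 0.003], [0.001, -0.007, -1.0]]
wrist_force: [-0.6, 0.5, 0.2]
grip_width: 0.602
grip_force: 0.0
```

Emit:
{"api": "carry_out", "payload": {
  "rows": [
    [[0.01,0,-0.3,0,0,0,-0.2],[0.01,0,-0.6,0,0,0,-0.2],[0.01,0,-0.75,0,0,0,-0.2],[0.01,0,-0.833,0,0,0,-0.2],[0.01,0,-0.833,0,0,0,-0.2]]
  ]
}}

```text
time_s: 8.68
eef_pos: [0.5252, -0.2991, 0.234]
tcp_rot: [[0.394, 0.919, -0.002], [0.919, -0.394, 0.001], [0.0, -0.002, -1.0]]
wrist_force: [-0.2, 0.5, 1.3]
grip_width: 0.598
grip_force: 0.0
```

Emit:
{"api": "carry_out", "payload": {
  "rows": [
    [[0,0,0,0,0,0,0.4],[0,0,0,0,0,0,0.7],[0,0,0,0,0,0,1],[0,0,0,0,0,0,1],[0,0,0,0,0,0,1]]
  ]
}}

```text
time_s: 9.3
eef_pos: [0.5262, -0.2991, 0.2346]
tcp_rot: [[0.394, 0.919, 0.0], [0.919, -0.394, -0.0], [-0.0, 0.0, -1.0]]
wrist_force: [0.3, -0.2, 2.3]
grip_width: 0.131
grip_force: 25.0
```

Emit:
{"api": "carry_out", "payload": {
  "rows": [
    [[0,0,0.1,0,0,0,1],[0,0,0.3,0,0,0,1],[0,0,0.6,0,0,0,1],[0,0,0.8,0,0,0,1],[0,0,0.8,0,0,0,1]]
  ]
}}

```text
time_s: 9.93
eef_pos: [0.5267, -0.2994, 0.3576]
tcp_rot: [[0.394, 0.919, 0.005], [0.919, -0.394, -0.003], [-0.001, 0.006, -1.0]]
wrist_force: [-0.3, 0.3, -1.8]
grip_width: 0.133
grip_force: 25.0
```

Emit:
{"api": "carry_out", "payload": {
  "rows": [
    [[-0.15,0.07,0,0,0,0,1],[-0.4,0.2,0,0,0,0,1],[-0.7,0.33,0,0,0,0,1],[-0.845,0.403,0,0,0,0,1],[-0.845,0.403,0,0,0,0,1]]
  ]
}}

```text
time_s: 10.55
eef_pos: [0.3977, -0.2377, 0.3534]
tcp_rot: [[0.394, 0.919, -0.003], [0.919, -0.394, 0.002], [0.0, -0.003, -1.0]]
wrist_force: [-0.5, -0.3, -1.1]
grip_width: 0.134
grip_force: 25.0
```

Emit:
{"api": "carry_out", "payload": {
  "rows": [
    [[0,0,-0.1,0,0,0,1],[0,0,-0.3,0,0,0,1],[0,0,-0.5,0,0,0,1],[0,0,-0.6,0,0,0,1],[0,0,-0.6,0,0,0,1]]
  ]
}}

```text
time_s: 11.18
eef_pos: [0.3995, -0.2387, 0.263]
tcp_rot: [[0.394, 0.919, -0.002], [0.919, -0.394, 0.001], [0.0, -0.003, -1.0]]
wrist_force: [0.3, 0.6, -1.4]
grip_width: 0.133
grip_force: 25.0
```

Emit:
{"api": "carry_out", "payload": {
  "rows": [
    [[0,0,-0.12,0,0,0,1],[0,0,-0.19,0,0,0,1],[0,0,-0.223,0,0,0,1],[0,0,-0.223,0,0,0,1],[0,0,-0.223,0,0,0,1]]
  ]
}}

```text
time_s: 11.8
eef_pos: [0.3995, -0.2387, 0.2314]
tcp_rot: [[0.394, 0.919, 0.001], [0.919, -0.394, -0.0], [-0.0, 0.001, -1.0]]
wrist_force: [-0.2, -0.6, -1.1]
grip_width: 0.126
grip_force: 25.0
```

Emit:
{"api": "carry_out", "payload": {
  "rows": [
    [[0,0,-0.004,0,0,0,1],[0,0,-0.004,0,0,0,0.6],[0,0,-0.004,0,0,0,0.4],[0,0,-0.004,0,0,0,0.2],[0,0,-0.004,0,0,0,0.2]]
  ]
}}

```text
time_s: 12.42
eef_pos: [0.3994, -0.2387, 0.2304]
tcp_rot: [[0.394, 0.919, 0.0], [0.919, -0.394, -0.0], [-0.0, 0.0, -1.0]]
wrist_force: [0.3, -0.1, -0.6]
grip_width: 0.402
grip_force: 0.0
```

Emit:
{"api": "carry_out", "payload": {
  "rows": [
    [[0,0,0.1,0,0,0,0.2],[0,0,0.4,0,0,0,0.2],[0,0,0.8,0,0,0,0.2],[0,0,0.95,0,0,0,0.2],[0,0,0.95,0,0,0,0.2]]
  ]
}}

```text
time_s: 13.05
eef_pos: [0.3997, -0.2388, 0.3754]
tcp_rot: [[0.394, 0.919, 0.004], [0.919, -0.394, -0.003], [-0.001, 0.005, -1.0]]
wrist_force: [0.4, 0.1, 0.1]
grip_width: 0.4
grip_force: 0.0
```

```bash
python3 chk.py s5
```

```text
13.05 [ 0.3997 -0.2388  0.3754] 0.39985299281186465
[201 181  15  18 173] axis~ [ 0.5883 -0.1092  0.072 ] top 0.087 lean dy -0.0001
[314 189   6  24 136] axis~ [ 0.5044 -0.3503  0.081 ] top 0.103 lean dy 0.0004
[340 192   7  26 158] axis~ [ 0.4824 -0.4015  0.0811] top 0.106 lean dy -0.0004
[251 215   8  20 126] axis~ [ 0.3999 -0.2393  0.0762] top 0.091 lean dy -0.0
[279 219   7  24 158] axis~ [ 0.3747 -0.2905  0.0762] top 0.095 lean dy -0.0004
[347 223   8  21 134] axis~ [ 0.375  -0.4076  0.0737] top 0.088 lean dy 0.0004
```

Emit:
{"api": "carry_out", "payload": {
  "rows": [
    [[0.3,-0.32,0,0,0,0,-0.2],[0.6,-0.64,0,0,0,0,-0.2],[0.7,-0.743,0,0,0,0,-0.2],[0.7,-0.743,-0.1,0,0,0,-0.2],[0.7,-0.743,-0.1,0,0,0,-0.2]]
  ]
}}

```text
time_s: 13.72
eef_pos: [0.5028, -0.3488, 0.3545]
tcp_rot: [[0.394, 0.919, -0.006], [0.919, -0.394, 0.004], [0.002, -0.007, -1.0]]
wrist_force: [0.0, 0.3, 0.3]
grip_width: 0.601
grip_force: 0.0
```

Emit:
{"api": "carry_out", "payload": {
  "rows": [
    [[0,0,-0.3,0,0,0,-0.2],[0,0,-0.6,0,0,0,-0.2],[0,0,-0.75,0,0,0,-0.2],[0,0,-0.81,0,0,0,-0.2],[0,0,-0.81,0,0,0,-0.2]]
  ]
}}

```text
time_s: 14.35
eef_pos: [0.504, -0.3496, 0.2363]
tcp_rot: [[0.394, 0.919, -0.001], [0.919, -0.394, 0.001], [0.0, -0.001, -1.0]]
wrist_force: [0.6, 0.2, 1.2]
grip_width: 0.597
grip_force: 0.0
```

Emit:
{"api": "carry_out", "payload": {
  "rows": [
    [[0,0,0,0,0,0,0.4],[0,0,0,0,0,0,0.7],[0,0,0,0,0,0,1],[0,0,0,0,0,0,1],[0,0,0,0,0,0,1]]
  ]
}}

```text
time_s: 14.98
eef_pos: [0.5044, -0.3501, 0.2365]
tcp_rot: [[0.394, 0.919, 0.0], [0.919, -0.394, -0.0], [-0.0, 0.0, -1.0]]
wrist_force: [-0.1, 0.5, 1.7]
grip_width: 0.133
grip_force: 25.0
```

Emit:
{"api": "carry_out", "payload": {
  "rows": [
    [[0,0,0.1,0,0,0,1],[0,0,0.3,0,0,0,1],[0,0,0.6,0,0,0,1],[0,0,0.8,0,0,0,1],[0,0,0.8,0,0,0,1]]
  ]
}}

```text
time_s: 15.6
eef_pos: [0.5049, -0.3505, 0.3596]
tcp_rot: [[0.394, 0.919, 0.005], [0.919, -0.394, -0.003], [-0.001, 0.006, -1.0]]
wrist_force: [-0.3, 0.7, -1.9]
grip_width: 0.128
grip_force: 25.0
```

Emit:
{"api": "carry_out", "payload": {
  "rows": [
    [[-0.08,0.15,0,0,0,0,1],[-0.21,0.4,0,0,0,0,1],[-0.37,0.7,0,0,0,0,1],[-0.48,0.9,0,0,0,0,1],[-0.535,1,0,0,0,0,1]]
  ]
}}

```text
time_s: 16.23
eef_pos: [0.4228, -0.1987, 0.3554]
tcp_rot: [[0.393, 0.919, -0.002], [0.919, -0.393, 0.001], [0.0, -0.002, -1.0]]
wrist_force: [0.6, 0.3, -0.3]
grip_width: 0.135
grip_force: 25.0
```

Emit:
{"api": "carry_out", "payload": {
  "rows": [
    [[0,0.08,0,0,0,0,1],[0,0.08,-0.2,0,0,0,1],[0,0.08,-0.4,0,0,0,1],[0,0.08,-0.6,0,0,0,1],[0,0.08,-0.6,0,0,0,1]]
  ]
}}

```text
time_s: 16.85
eef_pos: [0.4241, -0.1882, 0.2646]
tcp_rot: [[0.394, 0.919, -0.004], [0.919, -0.394, 0.002], [0.0, -0.004, -1.0]]
wrist_force: [0.0, 0.2, -0.9]
grip_width: 0.131
grip_force: 25.0
```

```bash
python3 chk.py s6
```

```text
16.85 [ 0.4241 -0.1882  0.2646] 0.13147478405243782
[202 187  13  12  97] axis~ [ 0.584  -0.1067  0.0649] top 0.083 lean dy 0.0071
[340 192   7  26 155] axis~ [ 0.4825 -0.4014  0.0815] top 0.107 lean dy -0.0008
[217 194  23  39 542] axis~ [ 0.42   -0.1907  0.0929] top 0.12 lean dy -0.0008
[251 215   8  21 129] axis~ [ 0.3999 -0.2394  0.0758] top 0.091 lean dy 0.0004
[279 219   7  24 157] axis~ [ 0.3746 -0.2906  0.0759] top 0.094 lean dy -0.0004
[347 223   8  21 134] axis~ [ 0.3749 -0.4074  0.0734] top 0.089 lean dy 0.0002
```

View pics/s6.png

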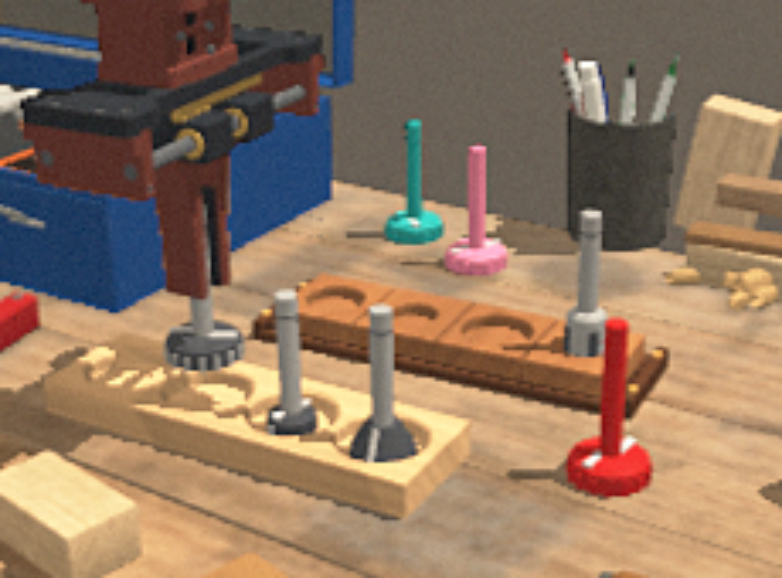

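The small bit stands in its well at (292,410). The wide bit hangs upright at (205,345) over the third well. Lower it gently while watching the force.

Emit:
{"api": "carry_out", "payload": {
  "rows": [
    [[0,0,-0.08,0,0,0,1],[0,0,-0.13,0,0,0,1],[0,0,-0.16,0,0,0,1],[0,0,-0.18,0,0,0,1],[0,0,-0.18,0,0,0,1]]
  ]
}}

```text
time_s: 17.52
eef_pos: [0.4241, -0.1881, 0.2393]
tcp_rot: [[0.394, 0.919, -0.0], [0.919, -0.394, 0.0], [0.0, -0.0, -1.0]]
wrist_force: [0.3, -0.1, -1.3]
grip_width: 0.129
grip_force: 25.0
```

Emit:
{"api": "carry_out", "payload": {
  "rows": [
    [[0,0,-0.02,0,0,0,1],[0,0,-0.035,0,0,0,1],[0,0,-0.043,0,0,0,1],[0,0,-0.043,0,0,0,1],[0,0,-0.043,0,0,0,1]]
  ]
}}

```text
time_s: 18.15
eef_pos: [0.4241, -0.1881, 0.233]
tcp_rot: [[0.394, 0.919, 0.0], [0.919, -0.394, -0.0], [-0.0, 0.0, -1.0]]
wrist_force: [-0.3, -1.0, -1.2]
grip_width: 0.132
grip_force: 25.0
```

No contact resistance, so it's in the well. Release, then go to the plug cutter.

Emit:
{"api": "carry_out", "payload": {
  "rows": [
    [[0,0,-0.004,0,0,0,1],[0,0,-0.004,0,0,0,0.6],[0,0,-0.004,0,0,0,0.4],[0,0,-0.004,0,0,0,0.2],[0,0,-0.004,0,0,0,0.2]]
  ]
}}

```text
time_s: 18.77
eef_pos: [0.4241, -0.1881, 0.2324]
tcp_rot: [[0.394, 0.919, 0.0], [0.919, -0.394, -0.0], [-0.0, 0.0, -1.0]]
wrist_force: [1.1, -1.2, -0.9]
grip_width: 0.398
grip_force: 0.0
```

Emit:
{"api": "carry_out", "payload": {
  "rows": [
    [[0,0,0.1,0,0,0,0.2],[0,0,0.4,0,0,0,0.2],[0,0,0.8,0,0,0,0.2],[0,0,0.95,0,0,0,0.2],[0,0,0.95,0,0,0,0.2]]
  ]
}}

```text
time_s: 19.4
eef_pos: [0.4244, -0.1882, 0.3773]
tcp_rot: [[0.394, 0.919, 0.005], [0.919, -0.394, -0.002], [-0.0, 0.005, -1.0]]
wrist_force: [0.2, -0.1, -1.2]
grip_width: 0.403
grip_force: 0.0
```

```bash
python3 chk.py s7
```

```text
19.4 [ 0.4244 -0.1882  0.3773] 0.40307802561634365
[202 181  13  19 167] axis~ [ 0.5876 -0.109   0.072 ] top 0.087 lean dy -0.0004
[340 192   7  26 157] axis~ [ 0.4825 -0.4013  0.082 ] top 0.106 lean dy -0.0005
[226 206   8  23 143] axis~ [ 0.4241 -0.1897  0.078 ] top 0.099 lean dy -0.0002
[251 215   8  20 129] axis~ [ 0.3999 -0.2393  0.0757] top 0.091 lean dy 0.0002
[279 219   7  23 155] axis~ [ 0.3748 -0.2907  0.077 ] top 0.095 lean dy -0.0003
[347 223   8  21 134] axis~ [ 0.3753 -0.4074  0.0733] top 0.089 lean dy 0.0002
```

Emit:
{"api": "carry_out", "payload": {
  "rows": [
    [[0.1,-0.4,0,0,0,0,-0.2],[0.2,-0.8,0,0,0,0,-0.2],[0.27,-1,0,0,0,0,-0.2],[0.27,-1,0,0,0,0,-0.2]]
  ]
}}

```text
time_s: 19.95
eef_pos: [0.4645, -0.3395, 0.3727]
tcp_rot: [[0.396, 0.918, -0.002], [0.918, -0.396, 0.002], [0.001, -0.003, -1.0]]
wrist_force: [0.5, 0.5, -0.5]
grip_width: 0.603
grip_force: 0.0
```

Emit:
{"api": "carry_out", "payload": {
  "rows": [
    [[0.12,-0.42,0,0,0,0,-0.2],[0.12,-0.42,0,0,0,0,-0.2],[0.12,-0.42,-0.1,0,0,0,-0.2],[0.12,-0.42,-0.1,0,0,0,-0.2]]
  ]
}}

```text
time_s: 20.45
eef_pos: [0.4817, -0.399, 0.3574]
tcp_rot: [[0.393, 0.92, -0.004], [0.92, -0.393, 0.003], [0.002, -0.005, -1.0]]
wrist_force: [-0.5, 0.6, -0.4]
grip_width: 0.599
grip_force: 0.0
```

Emit:
{"api": "carry_out", "payload": {
  "rows": [
    [[0,0,-0.3,0,0,0,-0.2],[0,0,-0.6,0,0,0,-0.2],[0,0,-0.75,0,0,0,-0.2],[0,0,-0.81,0,0,0,-0.2],[0,0,-0.81,0,0,0,-0.2]]
  ]
}}

```text
time_s: 21.08
eef_pos: [0.4826, -0.4005, 0.2384]
tcp_rot: [[0.393, 0.919, -0.0], [0.919, -0.393, 0.0], [0.0, -0.001, -1.0]]
wrist_force: [0.2, 0.3, 0.1]
grip_width: 0.6
grip_force: 0.0
```

Emit:
{"api": "carry_out", "payload": {
  "rows": [
    [[0,0,0,0,0,0,0.4],[0,0,0,0,0,0,0.7],[0,0,0,0,0,0,1],[0,0,0,0,0,0,1],[0,0,0,0,0,0,1]]
  ]
}}

```text
time_s: 21.7
eef_pos: [0.4826, -0.4011, 0.2385]
tcp_rot: [[0.394, 0.919, 0.0], [0.919, -0.394, -0.0], [-0.0, 0.0, -1.0]]
wrist_force: [-0.3, 0.3, 1.8]
grip_width: 0.133
grip_force: 25.0
```

Emit:
{"api": "carry_out", "payload": {
  "rows": [
    [[0,0,0.1,0,0,0,1],[0,0,0.3,0,0,0,1],[0,0,0.6,0,0,0,1],[0,0,0.85,0,0,0,1],[0,0,0.85,0,0,0,1]]
  ]
}}

```text
time_s: 22.32
eef_pos: [0.4833, -0.4017, 0.3697]
tcp_rot: [[0.394, 0.919, 0.005], [0.919, -0.394, -0.004], [-0.002, 0.006, -1.0]]
wrist_force: [0.2, 1.4, -1.3]
grip_width: 0.135
grip_force: 25.0
```

Emit:
{"api": "carry_out", "payload": {
  "rows": [
    [[0,0.15,0,0,0,0,1],[0,0.35,0,0,0,0,1],[0,0.6,0,0,0,0,1],[0,0.85,0,0,0,0,1],[0,1,0,0,0,0,1]]
  ]
}}

```text
time_s: 22.95
eef_pos: [0.4817, -0.2485, 0.3642]
tcp_rot: [[0.393, 0.92, -0.003], [0.92, -0.393, 0.002], [0.001, -0.004, -1.0]]
wrist_force: [0.6, 0.4, -0.7]
grip_width: 0.132
grip_force: 25.0
```

Emit:
{"api": "carry_out", "payload": {
  "rows": [
    [[-0.05,0.2,0,0,0,0,1],[-0.12,0.45,0,0,0,0,1],[-0.19,0.65,0,0,0,0,1],[-0.227,0.755,0,0,0,0,1],[-0.227,0.755,0,0,0,0,1]]
  ]
}}

```text
time_s: 23.58
eef_pos: [0.4483, -0.1372, 0.3656]
tcp_rot: [[0.393, 0.92, -0.001], [0.92, -0.393, 0.0], [-0.0, -0.001, -1.0]]
wrist_force: [2.2, 0.2, -1.9]
grip_width: 0.131
grip_force: 25.0
```

Emit:
{"api": "carry_out", "payload": {
  "rows": [
    [[0,0,-0.1,0,0,0,1],[0,0,-0.3,0,0,0,1],[0,0,-0.5,0,0,0,1],[0,0,-0.65,0,0,0,1],[0,0,-0.65,0,0,0,1]]
  ]
}}

```text
time_s: 24.2
eef_pos: [0.448, -0.1384, 0.2661]
tcp_rot: [[0.395, 0.919, -0.004], [0.919, -0.395, 0.001], [-0.0, -0.004, -1.0]]
wrist_force: [-0.3, -0.0, -0.4]
grip_width: 0.132
grip_force: 25.0
```

Emit:
{"api": "carry_out", "payload": {
  "rows": [
    [[0,0,-0.12,0,0,0,1],[0,0,-0.19,0,0,0,1],[0,0,-0.223,0,0,0,1],[0,0,-0.223,0,0,0,1],[0,0,-0.223,0,0,0,1]]
  ]
}}

```text
time_s: 24.82
eef_pos: [0.4487, -0.1379, 0.2353]
tcp_rot: [[0.394, 0.919, 0.001], [0.919, -0.394, -0.0], [0.0, 0.001, -1.0]]
wrist_force: [0.2, -0.1, -1.2]
grip_width: 0.132
grip_force: 25.0
```

Emit:
{"api": "carry_out", "payload": {
  "rows": [
    [[0,0,-0.005,0,0,0,1],[0,0,-0.005,0,0,0,0.6],[0,0,-0.005,0,0,0,0.4],[0,0,-0.005,0,0,0,0.2],[0,0,-0.005,0,0,0,0.2]]
  ]
}}

```text
time_s: 25.45
eef_pos: [0.4485, -0.1378, 0.2341]
tcp_rot: [[0.394, 0.919, -0.0], [0.919, -0.394, 0.0], [-0.0, -0.0, -1.0]]
wrist_force: [0.0, 0.5, -0.2]
grip_width: 0.394
grip_force: 0.0
```

Emit:
{"api": "carry_out", "payload": {
  "rows": [
    [[0,0,0.1,0,0,0,0.2],[0,0,0.4,0,0,0,0.2],[0,0,0.8,0,0,0,0.2],[0,0,0.95,0,0,0,0.2],[0,0,0.95,0,0,0,0.2]]
  ]
}}

```text
time_s: 26.08
eef_pos: [0.4489, -0.138, 0.3791]
tcp_rot: [[0.394, 0.919, 0.005], [0.919, -0.394, -0.002], [0.0, 0.005, -1.0]]
wrist_force: [0.4, 0.2, -0.3]
grip_width: 0.4
grip_force: 0.0
```

Emit:
{"api": "carry_out", "payload": {
  "rows": [
    [[0,0,0.2,0,0,0,0.2],[0,0,0.2,0,0,0,0.2],[0,0,0.2,0,0,0,0.2],[0,0,0.2,0,0,0,0.2],[0,0,0.2,0,0,0,0.2]]
  ]
}}

```text
time_s: 26.7
eef_pos: [0.4484, -0.1378, 0.4057]
tcp_rot: [[0.394, 0.919, -0.002], [0.919, -0.394, 0.001], [-0.0, -0.002, -1.0]]
wrist_force: [-0.1, 1.1, -0.7]
grip_width: 0.402
grip_force: 0.0
```

```bash
python3 chk.py s8
```

```text
26.7 [ 0.4484 -0.1378  0.4057] 0.40221755532018605
[202 181  13  42 320] axis~ [ 0.5721 -0.1186  0.0755] top 0.102 lean dy -0.0089
[226 206   8  23 147] axis~ [ 0.4242 -0.1898  0.0775] top 0.099 lean dy 0.0002
[251 215   8  21 130] axis~ [ 0.3998 -0.2395  0.0756] top 0.091 lean dy 0.0
[279 219   7  23 155] axis~ [ 0.3749 -0.2906  0.0768] top 0.095 lean dy -0.0003
[347 223   8  21 133] axis~ [ 0.3752 -0.4075  0.074 ] top 0.088 lean dy 0.0004
```

View pics/s8.png

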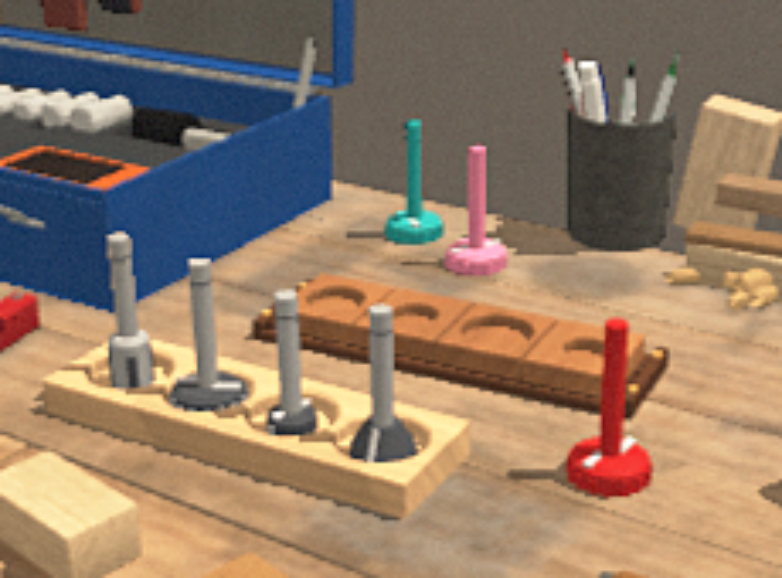

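All four cutters stand upright in the block, left to right: plug (130,360), wide (207,385), small (292,410) and bevel (383,440). The gripper is clear of them, so I'm handing in.

```bash
python3 -c "
from rig import env
print(env.close_job())"
```

```text
the job is handed in; nothing more can be done
None
```

I moved all four cutters into the set-up block in reverse order and handed the job in at 26.7 s; the last view showed all four upright, released and clear of the gripper, but no verdict came back.

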